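# Clip a slate price tile into its counter holder

### The arm

A 6-joint arm with a two-finger parallel gripper is mounted at the origin on the work surface. World frame = base frame: x ahead of the robot, y to its left, z up, the work surface at z = 0. Lengths are in mm, angles in rad, forces in N, time in s.
With the tool pointing down it reaches from about 350 to 925 mm from the base axis. Payload 6.4 kg.
Tool frame: the origin (TCP) lies midway between the tips of the shut fingers; the grasp point (between the pads) lies 19 mm behind it; z points along the fingers, y is the direction in which the jaws open and shut (so a half turn about z gives the same grasp; the last joint's range is limited). The gripper opens to 85 mm and grips with 20 to 120 N. Pads are 22 mm wide; open, the fingers measure 114 mm over their backs; the gripper's body (76 mm by 85 mm) begins 54 mm behind the grasp point. The pads swing forward as they close: fully open they stand 13 mm farther back than shut.
Start: joints at [1.006, 0.245, 1.558, -0, 1.339, -0.174], TCP at [247.602, 601.005, 231.29] pointing down, gripper open.
Joint ranges: [-3.13, 3.13], [-1.02, 2.26], [0.13, 2.54], [-0.95, 4.09], [0.21, 2.88], [-2.74, 2.74]. Speed limits (rad/s): [2.57, 2.57, 3.14, 3.14, 3.14, 3.14].

### API

Orientations are given as a unit quaternion [x, y, z, w].
In Python, from cell import bot gives the robot as it stands. The module is installed in compiled form; this text tells all that it offers.
- The arm moves only by the tool arm_command, never from a script. Its argument "commands" is a list that holds one entry, the list of rows, each a list of 5 numbers: the gripper command: -1 is fully open, 1 is shut, values between are in proportion, then the shift along the tool's x, y, z in m, then the turn about the tool's z in degrees. In form: [[[gripper, x, y, z, roll], ...]]. A call has exactly 8 rows; each row is the pose to reach, as a shift and turn from the pose measured when the call began, along the tool's axes at that moment; what a row does not reach only later rows make up. A row lasts 1/10 s, in which the tool goes at most 50 mm and 8.59 degrees, less where a joint would pass 70% of its speed; a pose out of reach is approached as far as the arm can. A call with a gripper value outside its range is refused whole. The fingers move at their own pace and stop on an object; the grip force is fixed at half the most. Time passes only in rows, so rows that repeat a pose let the fingers close, or fill a call up. It gives the time, the measured TCP pose, the force and the opening at its end, in the units of the state.
- bot.get_obs(): the state, without advancing time (a new reading comes with each control period).
- bot.capture(name): name is "side" or "top" or "wrist"; returns a dict with "color" (400x640x3 uint8, blue, green, red), "mtx" (3x3 intrinsics, pixels), "dist" ([k1, k2, p1, p2, k3] as OpenCV has them; the pictures are not rectified), "eye" and "rotation" of the camera in the world; the wrist camera has in their place "mount" (4x4, takes a point from camera to tool coordinates, whose origin is the TCP and whose axes are the flange's). Camera axes: x right, y down, z forward; pixel columns grow to the right and rows downward; lengths in mm; the calibration is good to about 2 mm. A picture is of the moment at which its call begins: read the wrist's pose just before it. There is no depth.
- bot.hand_in(): hands the job in, once; it reports no verdict.
The state is a dict: "t": time; "joint_positions": joint angles; "dq": joint speeds; "effort": joint torques, N m; "tool_pos": TCP position; "ee_rot": TCP orientation; "force": force on the tool from outside, world axes, zero at the start; "torque": the same for the moment, N m; "opening": opening from 0.0 (shut) to 1.0 (fully open).
Only numpy, scipy, OpenCV 4.12 (cv2) and the standard library are available. Lean on these libraries where they do the work, as an engineer would, in place of code of your own. Each camera call takes 0.05 s, during which the arm holds its last target. There are 200 camera calls.

### The job

Put the loose slate price tile into the holder on the stall counter: lift the holder's sprung clip until it stays up, then slide the tile lengthwise along the board, under the raised clip and into the slot, until you feel it firmly against the stop, which is hidden in the slot. Then take hold of the clip again and lower it under control onto the tile, not letting it snap shut, and let go; slate is brittle, so push no harder than you need, and leave the jar, the pepper and the scoop where they are.

Things in the scene. Friction and masses are not known exactly. Their poses are not given: they have to be found in the camera images.
- tile_center (a point): Centre (half-way up) of the slate price tile, a plain dark grey slab 100 mm long (its x) by 60 mm wide (its y) by 6 mm thick, about 0.1 kg, which lies loose and flat on the counter on one side of the holder. Either end may go in first; both faces are alike.
- holder: Price-tile holder screwed to the counter. Origin: middle of its underside; x = the way the tile is slid in, z up. Wooden board, upper face at z = 12 mm: a tongue 40 mm wide, x = -80 to 14 mm (the tile overhangs it 10 mm each side, so fingers can hold its long edges), then a head 92 mm wide to x = 76 mm.
- slot_mouth (a point): Mouth of the slot: middle of its floor, at x = 45, z = 12 mm of the holder, axes as the holder's. The slot, 63 mm wide, 8.5 mm high, runs in under a steel spring housing (x = 45 to 71 mm of the holder, 88 mm wide, top at z = 38 mm). Before it two side guides, 63 mm apart, 8 mm high, run from x = 24 to 45 mm; their flared mouths begin at x = 14 mm.
- stop_rail: Steel rail across the back of the slot, with the stop on it against which the tile's leading end comes to rest. Origin at x = 72.5, z = 12 mm of the holder. The stop is screwed fast where the last user set it, hidden under the housing: its face lies at x = 55 to 65 mm of the holder, it is not measured and has to be felt. It does not yield.
- home (a point): Where the tile's centre is when the tile is fully home with the stop in the middle of its range: x = 10, y = 0, z = 15 mm of the holder, axes as the holder's. The true home lies up to 5 mm before or beyond it along x, as the stop is set. The tile's near end lies 50 mm before its centre.
- clip (a joint): Angle of the sprung clip, rad: 0 = shut on the bare board, about 0.12 = lying on a tile, 1.6 = fully up (end of travel). The spring is over-centre at 0.85: below, it pulls the clip shut (about 5 N at the grip bar when shut); above, it holds it up (about 5 N at 1.6). Let go in between it snaps to one end.
- clip_hinge (a point): Middle of the clip's hinge axis, which runs along the holder's y, at x = 55, z = 28 mm of the holder; axes as the holder's.
- clip_bar (a point): Middle of the clip's grip bar: round, black, 10 mm thick, 59 mm long, along the holder's y. Shut: x = -11, z = 36 mm of the holder; it moves on a 66.5 mm radius about the hinge, up and over, to x = 65, z = 94 mm at 1.6. Two 5 mm wire arms at y = +-25.5 mm carry it; between them there is free room for a finger before and behind it.
- press_bar: The clip's pressing bar that bears on the tile: round steel, 6 mm thick, 51 mm long, along the holder's y. Origin: its middle; with the clip shut at x = 5, z = 15 mm of the holder.
- jar: Bystander: lidded jar of peanuts, 82 mm across, 115 mm high; origin in the middle of its underside. It stands on the other side of the holder from the tile.
- pepper: Bystander: red bell pepper, about 85 mm across and 80 mm high, beyond the holder; origin in the middle of its underside.
- scoop: Bystander: steel snack scoop, 225 mm long, lying beyond the holder; origin under the back of its pan.
Things that resemble listed ones, but are neither listed nor needed, are in the scene too. What is shaped like the part that bears tile_center but orange or purple is not meant.

How it is judged (in metres and radians):
On the way, in this order (a step that is already met when the one before it is completed fails the run):
1. the clip is up and stays up, the tile not yet beneath it (value of joint clip above 1.3 rad and horizontal distance between tile_center and home above 0.05 m), for 0.2 s.
2. the tile is pressed against the stop (more than 2 N), the clip still up (contact force between tile and stop_rail above 2 N and value of joint clip above 1 rad and x of tile_center in the frame of home above -0.0065 m), for 0.1 s.
At the end, for the whole second after the job is handed in: The tile, once pressed against the stop, lies at rest flat in the slot: its centre within 7 mm of the middle home point lengthwise (covers every stop setting), 3 mm across and 2 mm in height, square within 0.06 rad; the clip is down (joint 0.07 to 0.17) and bears on it with over 3 N (x of tile_center in the frame of home between -0.007 and 0.007 m and y of tile_center in the frame of home between -0.003 and 0.003 m and z of tile_center in the frame of home below 0.002 m and angle between the x axis of tile_center and the x axis of holder, either way round below 0.06 rad and value of joint clip between 0.07 and 0.17 rad and contact force between press_bar and tile above 3 N and linear speed of tile below 0.01 m/s); the robot touches nothing.
It fails at once if the tile is pushed against the stop with more than 18 N (contact force between tile and stop_rail above 18 N).
It fails at once if the clip is let snap down (faster than 8 rad/s) (velocity of joint clip below -8 rad/s).
It fails at once if the clip presses on the tile with more than 25 N (contact force between press_bar and tile above 25 N).
It fails at once if the jar, the pepper or the scoop is shifted by more than 20 mm (distance of any of jar, pepper, scoop from where it was at the start of the episode above 0.02 m).
It also fails if it takes over 69 s, if anything falls off the work surface, if the arm or the gripper's body presses on something with over 40 N, if the wrist force passes 120 N, or if a joint passes its speed limit or range.

## Working session

There is one attempt and no reset: what is moved stays moved. The work goes in short steps, Python scripts to look and compute and a tool call to move; the robot and the scene stay as the last step left them, time stands still between calls to the robot, and variables do not carry over. Pictures are saved under pics/ and viewed, about 8 in all and at most 12, crops included, and the job is handed in when it is done.

Besides the shell and the picture viewer there is one more tool, called after "Call:" as name([rows], argument=value, ...), one row to a line, values as JSON. arm_command: Moves the arm, as the interface text tells. Its arguments: {"type":"object","properties":{"commands":{"type":"array","items":{"type":"array","items":{"type":"array","items":{"type":"number"}}}}},"required":["commands"]}

```bash
mkdir -p pics; cat > h.py <<'E'
import numpy as np, cv2
from cell import bot
from scipy.spatial.transform import Rotation as R
def cam(name):
    o=bot.get_obs(); c=bot.capture(name)
    if name=="wrist":
        T=np.array(c["mount"]); Rt=R.from_quat(o["ee_rot"]).as_matrix()
        c["eye"]=Rt@T[:3,3]+np.array(o["tool_pos"]); c["rotation"]=Rt@T[:3,:3]
    c["eye"]=np.array(c["eye"]); c["rotation"]=np.array(c["rotation"]); c["mtx"]=np.array(c["mtx"]);c["dist"]=np.array(c["dist"])
    return c
def rays(c,px):
    p=cv2.undistortPoints(np.array(px,float).reshape(-1,1,2),c["mtx"],c["dist"]).reshape(-1,2)
    return np.c_[p,np.ones(len(p))]@c["rotation"].T
def plane(c,px,z):
    d=rays(c,px); return c["eye"]+d*((z-c["eye"][2])/d[:,2])[:,None]
def proj(c,X):
    X=(np.array(X,float).reshape(-1,3)-c["eye"])@c["rotation"]
    return cv2.projectPoints(X,np.zeros(3),np.zeros(3),c["mtx"],c["dist"])[0].reshape(-1,2)
E
python3 - <<'E'
from h import *
o=bot.get_obs(); print({k:np.round(v,3) for k,v in o.items()})
for n in ("top","side"):
    c=cam(n); cv2.imwrite(f"pics/{n}0.png",c["color"]); print(n,c["eye"],c["rotation"].round(3).tolist(),c["mtx"].round(1).tolist(),c["dist"])
E
```

```text
{'t': np.float64(0.0), 'joint_positions': array([ 1.006,  0.246,  1.559,  0.   ,  1.339, -0.174]), 'dq': array([ 0.001, -0.002,  0.001,  0.   , -0.   , -0.001]), 'effort': array([ 1.0000e-03, -4.2951e+01, -3.2613e+01, -0.0000e+00,  5.0000e-03,
        0.0000e+00]), 'tool_pos': array([247.27 , 600.519, 230.153]), 'ee_rot': array([ 0.194,  0.981, -0.001, -0.   ]), 'force': array([ 0.125,  1.226, -0.045]), 'torque': array([ 0.007,  0.023, -0.032]), 'opening': np.float64(1.001)}
top [490.50131474 -72.22051519 952.95214652] [-0.702, 0.711, -0.015, 0.03] [[422.3, 0.0, 318.4], [0.0, 422.3, 205.5], [0.0, 0.0, 1.0]] [-0.00179743  0.          0.          0.          0.        ]
side [352.49426121 549.05523418 578.10606891] [-0.155, 0.893, -0.417, 0.071] [[381.6, 0.0, 318.1], [0.0, 381.6, 195.7], [0.0, 0.0, 1.0]] [0.00251257 0.         0.         0.         0.        ]
```

View pics/top0.png

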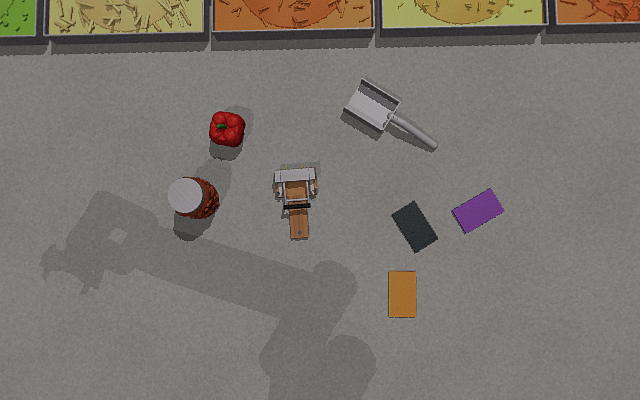

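View pics/side0.png

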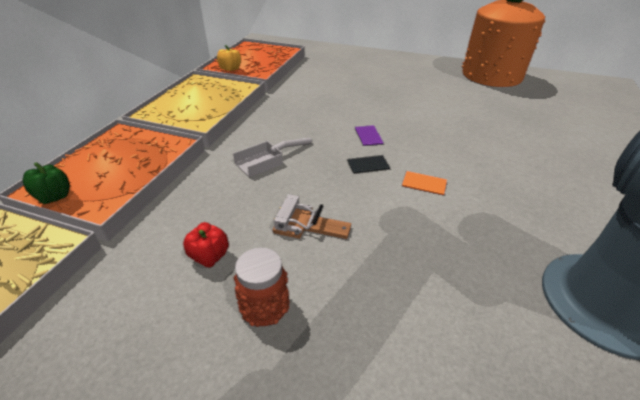

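The top view shows the dark tile at about (414,227), the holder tongue at (299,223), black bar at (297,206), housing at (296,177), jar at (190,197) and pepper at (227,130). The side view agrees.

```bash
sed -i 's|c\["rotation"\]=np.array(c\["rotation"\]);|c["rotation"]=np.array(c["rotation"]) if np.size(c["rotation"])==9 else R.from_quat(c["rotation"]).as_matrix();|' h.py
python3 - <<'E'
from h import *
c=cam("top"); im=c["color"].astype(int); hsv=cv2.cvtColor(c["color"],cv2.COLOR_BGR2HSV)
def big(m,roi):
    z=np.zeros_like(m,np.uint8); x0,y0,x1,y1=roi; z[y0:y1,x0:x1]=m[y0:y1,x0:x1]
    cs=cv2.findContours(z,cv2.RETR_EXTERNAL,cv2.CHAIN_APPROX_NONE)[0]; return max(cs,key=cv2.contourArea)
def rect(ct,z):
    P=plane(c,ct.reshape(-1,2),z)
    r=cv2.minAreaRect(P[:,:2].astype(np.float32)); return r
t=big((im.max(2)<75).astype(np.uint8),(380,190,450,262))
print("tile",rect(t,6))
brown=((hsv[...,1]>110)&(hsv[...,0]<20)).astype(np.uint8)
b=big(brown,(280,210,320,250)); print("tongue",rect(b,12),cv2.boundingRect(b))
k=big((im.max(2)<45).astype(np.uint8),(270,195,325,215)); print("bar",rect(k,36),cv2.boundingRect(k))
h=big(((hsv[...,1]<40)&(im.min(2)>140)).astype(np.uint8),(265,160,330,200)); print("housing",rect(h,38),cv2.boundingRect(h))
big_=cv2.resize(c["color"][150:260,250:450],None,fx=4,fy=4,interpolation=cv2.INTER_CUBIC); cv2.imwrite("pics/crop1.png",big_)
E
```

```text
tile ((500.7230529785156, -265.0585021972656), (101.05552673339844, 64.31709289550781), 31.22507667541504)
tongue ((511.25018310546875, -7.764179229736328), (62.38325500488281, 39.05909729003906), 3.6279053688049316) (289, 210, 20, 28)
bar ((549.0361938476562, -5.0213775634765625), (10.219655990600586, 59.03266906738281), 3.619171619415283) (283, 203, 28, 7)
housing ((617.3944091796875, -1.1399688720703125), (24.637056350708008, 86.110107421875), 3.5536653995513916) (275, 168, 40, 14)
```

View pics/crop1.png

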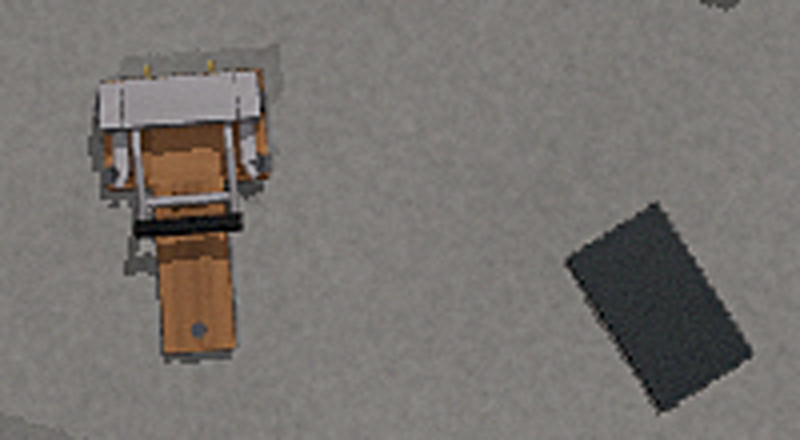

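```bash
cat >> h.py <<'E'
O=np.array([559.8,-4.4]); YAW=np.radians(3.6)
def H(x,y,z): # holder mm -> world
    c,s=np.cos(YAW),np.sin(YAW); return np.array([O[0]+c*x-s*y,O[1]+s*x+c*y,z])
def bar(a): return H(55-66.5*np.cos(.1206+a),0,28+66.5*np.sin(.1206+a))
def Rt(): return R.from_quat(bot.get_obs()["ee_rot"]).as_matrix()
def shift(P,yaw=None):  # world mm target TCP, yaw of tool y (mod 180) -> tool shift m, roll deg
    o=bot.get_obs(); M=R.from_quat(o["ee_rot"]).as_matrix()
    d=M.T@(np.array(P)-o["tool_pos"])/1000; r=0
    if yaw is not None:
        r=-(np.degrees(yaw)-np.degrees(np.arctan2(M[1,1],M[0,1]))); r=(r+90)%180-90
    return d.round(4),round(r,2)
def st():
    o=bot.get_obs(); M=R.from_quat(o["ee_rot"]).as_matrix()
    print("t",round(o["t"],2),"pos",np.round(o["tool_pos"],1),"yawY",np.degrees(np.arctan2(M[1,1],M[0,1])).round(2),"F",np.round(o["force"],1),"T",np.round(o["torque"],2),"op",round(float(o["opening"]),3))
E
python3 - <<'E'
from h import *
st(); print(shift(np.r_[bar(0)[:2],230],YAW), bar(0))
c=bot.capture("wrist"); print(np.round(c["mount"],2), c["mtx"][0])
E
```

```text
t 0.15 pos [247.4 600.6 230.4] yawY 67.61 F [ 0.3 -0.7 -0.3] T [-0.03  0.03  0.05] op 0.998
(array([-0.5094, -0.4452,  0.001 ]), np.float64(64.01)) [548.80475362  -5.09176227  36.00047341]
[[  -0.     -0.95   -0.31   78.54]
 [   1.     -0.      0.      1.13]
 [  -0.     -0.31    0.95 -142.75]
 [   0.      0.      0.      1.  ]] [294.06188313   0.         320.30024923]
```

Call:
arm_command([
  [[-1,-0.035,-0.031,0,4],[-1,-0.071,-0.062,0,9],[-1,-0.107,-0.093,0,13],[-1,-0.142,-0.124,0,18],[-1,-0.178,-0.155,0,22],[-1,-0.213,-0.186,0,27],[-1,-0.249,-0.217,0,31],[-1,-0.28,-0.245,0,36]],
])

```text
t: 1.0
tool_pos: [413.6, 265.5, 230.9]
ee_rot: [0.489, 0.872, -0.001, 0.0]
force: [0.9, 0.2, -0.1]
opening: 1.0
```

```bash
python3 -c "
from h import *
st(); print(shift(np.r_[bar(0)[:2],180],YAW))"
```

```text
t 1.0 pos [413.6 265.5 230.9] yawY 31.39 F [ 0.9  0.2 -0.1] T [ 0.01 -0.02 -0.02] op 1.0
(array([-0.3014, -0.0255,  0.0511]), np.float64(27.79))
```

Call:
arm_command([
  [[0,-0.045,-0.004,0.007,4],[0,-0.09,-0.008,0.014,8],[0,-0.135,-0.012,0.022,12],[0,-0.18,-0.016,0.03,17],[0,-0.225,-0.02,0.038,22],[0,-0.265,-0.023,0.046,25],[0,-0.3014,-0.0255,0.0511,27.79],[0,-0.3014,-0.0255,0.0511,27.79]],
])

```text
t: 1.8
tool_pos: [549.7, -8.5, 179.2]
ee_rot: [0.686, 0.727, -0.001, 0.0]
force: [0.2, 0.1, -0.6]
opening: 0.501
```

```bash
python3 - <<'E'
from h import *
st(); c=cam("wrist"); cv2.imwrite("pics/w1.png",c["color"])
im=c["color"]; print("pred bar",proj(c,bar(0)),proj(c,H(-11,29.5,36)),proj(c,H(-11,-29.5,36)), "tongue end",proj(c,[H(-80,20,12),H(-80,-20,12)]),"head",proj(c,[H(14,46,12),H(14,-46,12)]))
print(shift(np.r_[bar(0)[:2],26],YAW))
E
```

```text
t 1.8 pos [549.7  -8.5 179.2] yawY 3.31 F [ 0.2  0.1 -0.6] T [ 0.04  0.04 -0.03] op 0.501
pred bar [[319.36205037 184.43193644]] [[319.18041555 155.13766616]] [[319.56586165 211.98716187]] tongue end [[254.44950054 160.72522576]
 [257.13622222 196.64705516]] head [[343.3616581  135.30596831]
 [341.86143766 218.2005407 ]]
(array([0.0017, 0.0002, 0.1534]), np.float64(-0.17))
```

View pics/w1.png

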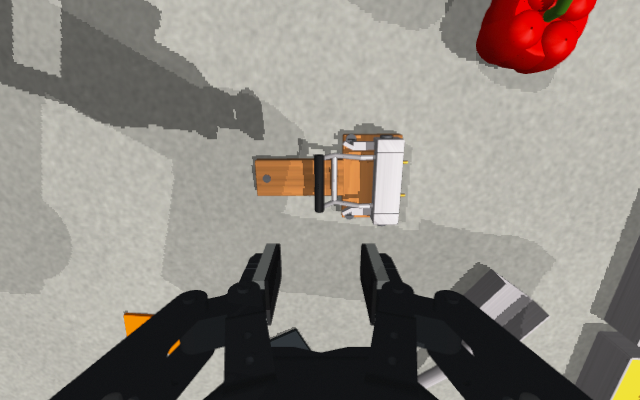

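Wrist view: bar seen at (319,154–212), tongue end (256,160–196), head at x≈342, all within about 1 px of prediction. Descend straddling the bar.

Call:
arm_command([
  [[0,0.001,0,0.03,0],[0,0.0017,0.0002,0.06,-0.2],[0,0.0017,0.0002,0.09,-0.2],[0,0.0017,0.0002,0.115,-0.2],[0,0.0017,0.0002,0.135,-0.2],[0,0.0017,0.0002,0.147,-0.2],[0,0.0017,0.0002,0.152,-0.2],[0,0.0017,0.0002,0.153,-0.2]],
])

```text
t: 2.65
tool_pos: [548.8, -4.6, 26.5]
ee_rot: [0.684, 0.729, -0.001, -0.0]
force: [-0.2, -0.8, 0.4]
opening: 0.504
```

Call:
arm_command([
  [[1,0,0,0,0],[1,0,0,0,0],[1,0,0,0,0],[1,0,0,0,0],[1,0,0,0,0],[1,0,0,0,0],[1,0,0,0,0],[1,0,0,0,0]],
])

```text
t: 3.45
tool_pos: [547.6, -4.8, 27.5]
ee_rot: [0.684, 0.73, -0.002, -0.002]
force: [-8.7, 0.0, 9.0]
opening: 0.088
```

```bash
python3 - <<'E'
from h import *
st(); b0=bar(0)
M=Rt()
for a in np.arange(0,1.61,.1): print(round(a,1),(M.T@(bar(a)-b0)/1000).round(4))
E
```

```text
t 3.45 pos [547.6  -4.8  27.5] yawY 3.71 F [-8.7  0.   9. ] T [-0.12  1.44 -0.01] op 0.088
0.0 [0. 0. 0.]
0.1 [-0.      0.0011 -0.0066]
0.2 [-0.      0.0028 -0.013 ]
0.3 [-0.      0.0052 -0.0192]
0.4 [-0.      0.0082 -0.0251]
0.5 [-0.      0.0118 -0.0307]
0.6 [-0.      0.0159 -0.036 ]
0.7 [-0.0001  0.0205 -0.0408]
0.8 [-0.0001  0.0255 -0.0451]
0.9 [-0.0001  0.031  -0.0489]
1.0 [-0.0001  0.0368 -0.0521]
1.1 [-0.0001  0.0429 -0.0547]
1.2 [-0.0001  0.0492 -0.0567]
1.3 [-0.0001  0.0558 -0.0581]
1.4 [-0.0002  0.0624 -0.0588]
1.5 [-0.0002  0.069  -0.0588]
1.6 [-0.0002  0.0756 -0.0582]
```

Call:
arm_command([
  [[1,0,0.0011,-0.0066,0],[1,0,0.0028,-0.013,0],[1,0,0.0052,-0.0192,0],[1,0,0.0082,-0.0251,0],[1,0,0.0118,-0.0307,0],[1,0,0.0159,-0.036,0],[1,0,0.0205,-0.0408,0],[1,0,0.0205,-0.0408,0]],
])

```text
t: 4.25
tool_pos: [566.2, -3.5, 69.4]
ee_rot: [0.684, 0.73, -0.005, -0.005]
force: [-14.0, -2.2, 8.1]
opening: 0.082
```

```bash
python3 - <<'E'
from h import *
st(); c=cam("side"); p=proj(c,bar(.7))[0]; print(p)
for a in (1.0,1.2,1.4): print(a,shift(bar(a)-[0,0,8.5],YAW))
x,y=p.astype(int); cv2.imwrite("pics/s1.png",cv2.resize(c["color"][y-70:y+70,x-90:x+90],None,fx=4,fy=4,interpolation=cv2.INTER_CUBIC))
E
```

```text
t 4.25 pos [566.2  -3.5  69.4] yawY 3.76 F [-14.   -2.2   8.1] T [-0.41  2.48  0.01] op 0.082
[307.8523573  196.97934509]
1.0 (array([-0.0006,  0.0195, -0.0103]), np.float64(0.16))
1.2 (array([-0.0006,  0.0319, -0.015 ]), np.float64(0.16))
1.4 (array([-0.0006,  0.045 , -0.0172]), np.float64(0.16))
```

View pics/s1.png

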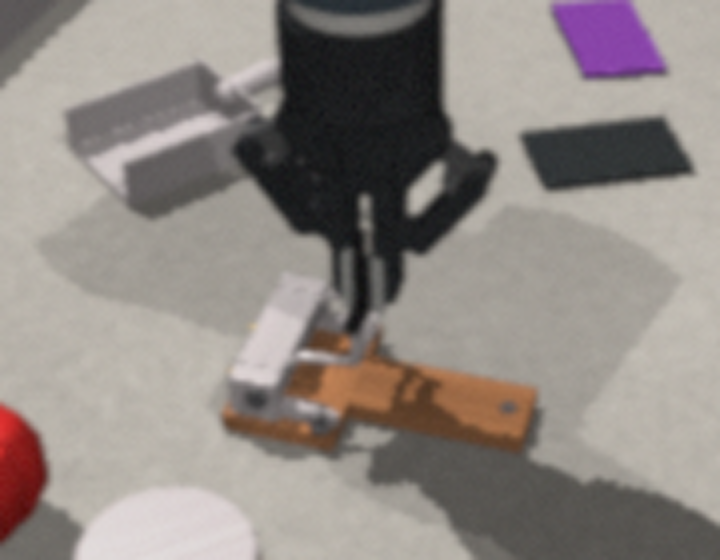

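The crop shows the bar between the pads with the clip partly raised. Continue the arc.

Call:
arm_command([
  [[1,0,0.004,-0.003,0],[1,0,0.009,-0.006,0],[1,0,0.014,-0.0085,0],[1,0,0.0195,-0.0113,0],[1,0,0.0255,-0.0137,0],[1,0,0.0319,-0.016,0],[1,0,0.0384,-0.017,0],[1,0,0.045,-0.0178,0]],
])

```text
t: 5.1
tool_pos: [614.9, -0.5, 89.8]
ee_rot: [0.684, 0.73, -0.002, -0.001]
force: [5.1, -4.9, 0.9]
opening: 0.086
```

```bash
python3 - <<'E'
from h import *
st(); 
for a in (1.4,1.5,1.55): print(a,shift(bar(a)-[0,0,8.5],YAW))
c=cam("side"); p=proj(c,bar(1.4))[0]; print(p)
x,y=p.astype(int); cv2.imwrite("pics/s2.png",cv2.resize(c["color"][y-70:y+70,x-90:x+90],None,fx=4,fy=4,interpolation=cv2.INTER_CUBIC))
E
```

```text
t 5.1 pos [ 6.149e+02 -5.000e-01  8.980e+01] yawY 3.75 F [ 5.1 -4.9  0.9] T [-1.14 -0.71  0.19] op 0.086
1.4 (array([-0.0004, -0.0036,  0.0039]), np.float64(0.15))
1.5 (array([-0.0004,  0.003 ,  0.0038]), np.float64(0.15))
1.55 (array([-0.0004,  0.0064,  0.0041]), np.float64(0.15))
[287.9401802  186.57487784]
```

Call:
arm_command([
  [[0.4,0,0.002,0,0],[0.4,0,0.002,0,0],[0.4,0,0.002,0,0],[0.4,0,0.002,-0.03,0],[0,0,0.002,-0.06,0],[-0.5,0,0.002,-0.09,0],[-0.6,0,0.002,-0.09,0],[-0.6,0,0.002,-0.09,0]],
])

```text
t: 5.95
tool_pos: [617.8, -0.3, 179.8]
ee_rot: [0.684, 0.73, -0.002, -0.001]
force: [-0.6, -0.1, 0.0]
opening: 0.801
```

```bash
python3 - <<'E'
from h import *
st(); 
c=cam("side"); p=proj(c,bar(1.6))[0]; print(p)
x,y=p.astype(int); cv2.imwrite("pics/s3.png",cv2.resize(c["color"][y-60:y+80,x-80:x+200],None,fx=2.5,fy=2.5,interpolation=cv2.INTER_CUBIC))
# tile fine measurement in top view, with half max threshold
c=cam("top"); im=cv2.resize(c["color"],None,fx=4,fy=4,interpolation=cv2.INTER_LINEAR).max(2)
m=(im<75).astype(np.uint8); z=np.zeros_like(m); z[760:1050,1520:1800]=m[760:1050,1520:1800]
ct=max(cv2.findContours(z,cv2.RETR_EXTERNAL,cv2.CHAIN_APPROX_NONE)[0],key=cv2.contourArea)
P=plane(c,(ct.reshape(-1,2)+.5)/4-.5,6); r=cv2.minAreaRect(P[:,:2].astype(np.float32)); print(r)
yt=np.radians(r[2]); T=np.array(r[0])
u=np.array([np.cos(yt),np.sin(yt)])
print("above tile", shift([*T,180],yt+np.pi/2))
E
```

```text
t 5.95 pos [ 6.178e+02 -3.000e-01  1.798e+02] yawY 3.75 F [-0.6 -0.1  0. ] T [ 0.01 -0.06  0.  ] op 0.801
[281.80490308 185.69721411]
((500.94781494140625, -265.302490234375), (101.57950592041016, 63.83518981933594), 31.649372100830078)
above tile (array([-0.257 , -0.133 , -0.0012]), np.float64(62.1))
```

View pics/s3.png

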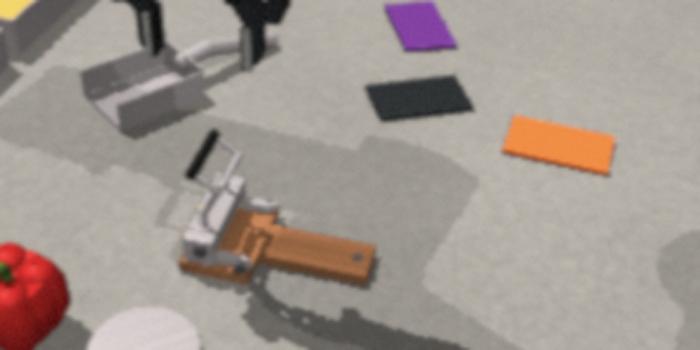

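The clip stays up: its bar is at (203,155) in the crop, matching the prediction for 1.6 rad. Going to the tile, gripping near its trailing end.

Call:
arm_command([
  [[-0.6,-0.034,-0.02,0,8],[-0.6,-0.068,-0.04,0,16],[-0.6,-0.102,-0.06,0,24],[-0.6,-0.136,-0.08,0,32],[-0.6,-0.17,-0.1,0,40],[-0.6,-0.204,-0.12,0,48],[-0.6,-0.238,-0.14,0,56],[-0.6,-0.27,-0.158,0,62.1]],
])

```text
t: 6.85
tool_pos: [474.9, -280.5, 177.2]
ee_rot: [0.963, 0.27, -0.005, -0.002]
force: [0.2, 0.1, 0.0]
opening: 0.803
```

```bash
python3 - <<'E'
from h import *
st(); c=cam("wrist"); cv2.imwrite("pics/w2.png",c["color"])
im=c["color"].max(2); print(proj(c,[500.9,-265.3,6]))
m=((im<70)).astype(np.uint8); m[230:]=0
cs=[k for k in cv2.findContours(m,cv2.RETR_EXTERNAL,cv2.CHAIN_APPROX_NONE)[0] if cv2.contourArea(k)>500]
for k in cs:
    P=plane(c,k.reshape(-1,2),6); print(cv2.boundingRect(k),cv2.minAreaRect(P[:,:2].astype(np.float32)))
print(bot.get_obs()["joint_positions"])
E
```

```text
t 6.85 pos [ 474.9 -280.5  177.2] yawY -58.66 F [0.2 0.1 0. ] T [ 0.   -0.01  0.02] op 0.803
[[322.62793504 152.31386247]]
(294, 104, 59, 93) ((501.05291748046875, -265.4129638671875), (98.03285217285156, 59.13850402832031), 31.235013961791992)
[-0.74298599  0.07859252  1.84844751 -0.00903579  1.221601    0.29010744]
```

View pics/w2.png

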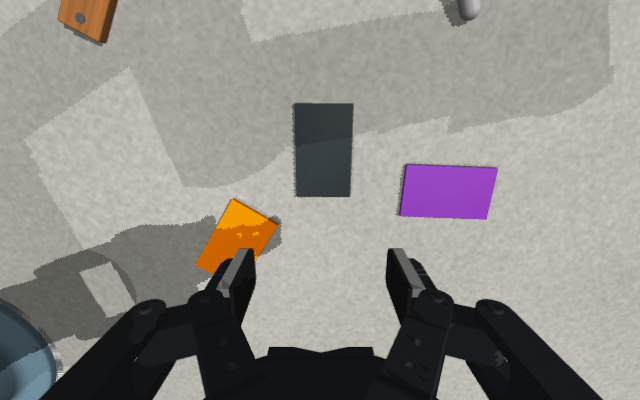

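The tile is at (294–353, 104–197); measured 98×59 mm at (501.0,-265.4), yaw 31.2°, agreeing with the top view.

Call:
arm_command([
  [[-0.6,0.001,0.0006,0.035,0],[-0.6,0.002,0.0006,0.07,0],[-0.6,0.002,0.0006,0.105,0],[-0.6,0.002,0.0006,0.135,0],[-0.6,0.002,0.0006,0.155,0],[-0.6,0.002,0.0006,0.168,0],[-0.6,0.002,0.0006,0.173,0],[-0.6,0.002,0.0006,0.176,0]],
])

```text
t: 7.7
tool_pos: [473.3, -284.4, 1.0]
ee_rot: [0.964, 0.267, -0.006, -0.001]
force: [-0.1, 0.9, 0.8]
opening: 0.803
```

```bash
python3 - <<'E'
from h import *
st(); print(shift([477.1,-279.9,-4],np.radians(-58.6)))
c=cam("wrist"); cv2.imwrite("pics/w3.png",c["color"][100:])
E
```

```text
t 7.7 pos [ 473.3 -284.4    1. ] yawY -59.0 F [-0.1  0.9  0.8] T [ 0.04 -0.06 -0.02] op 0.803
(array([ 0.0056, -0.0019,  0.005 ]), np.float64(-0.4))
```

View pics/w3.png

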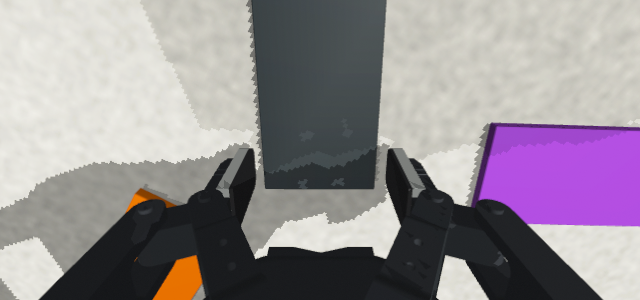

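Both pads flank the tile with a little clearance on each side. Correct, lower and close.

Call:
arm_command([
  [[-0.6,0.003,-0.001,0.002,0],[-0.6,0.0056,-0.0019,0.005,-0.4],[-0.6,0.0056,-0.0019,0.005,-0.4],[1,0.0056,-0.0019,0.005,-0.4],[1,0.0056,-0.0019,0.005,-0.4],[1,0.0056,-0.0019,0.005,-0.4],[1,0.0056,-0.0019,0.005,-0.4],[1,0.0056,-0.0019,0.005,-0.4]],
])

```text
t: 8.55
tool_pos: [477.9, -280.4, -2.8]
ee_rot: [0.963, 0.271, -0.005, -0.0]
force: [-0.5, 1.8, 6.1]
opening: 0.674
```

```bash
python3 - <<'E'
from h import *
st()
E
```

```text
t 8.55 pos [ 477.9 -280.4   -2.8] yawY -58.6 F [-0.5  1.8  6.1] T [0.26 0.04 0.01] op 0.674
```

Call:
arm_command([
  [[1,0,0,-0.01,0],[1,0,0,-0.02,0],[1,0,0,-0.03,0],[1,0,0,-0.04,0],[1,0,0,-0.05,0],[1,0,0,-0.055,0],[1,0,0,-0.06,0],[1,0,0,-0.06,0]],
])

```text
t: 9.35
tool_pos: [478.8, -280.6, 57.8]
ee_rot: [0.963, 0.271, -0.005, 0.0]
force: [-0.0, -0.1, -1.3]
opening: 0.67
```

```bash
python3 - <<'E'
from h import *
st(); print(H(-83,0,40),shift(H(-83,0,57),YAW-np.pi/2))
c=cam("wrist"); im=c["color"]; cv2.imwrite("pics/w4.png",im)
E
```

```text
t 9.35 pos [ 478.8 -280.6   57.8] yawY -58.6 F [-0.  -0.1 -1.3] T [-0.04  0.01 -0.04] op 0.67
[476.96378154  -9.61161312  40.        ] (array([ 0.1396, -0.2322,  0.    ]), np.float64(27.8))
```

Call:
arm_command([
  [[1,0.018,-0.03,0,3.5],[1,0.037,-0.062,0,7.5],[1,0.056,-0.093,0,11.5],[1,0.075,-0.125,0,15.5],[1,0.094,-0.156,0,19.5],[1,0.113,-0.187,0,23.5],[1,0.13,-0.215,0,26.5],[1,0.1396,-0.2322,0,27.8]],
])

```text
t: 10.2
tool_pos: [475.8, -7.2, 56.0]
ee_rot: [0.999, 0.032, -0.006, 0.001]
force: [0.2, 1.0, -0.4]
opening: 0.674
```

```bash
python3 - <<'E'
from h import *
st(); c=cam("wrist"); im=c["color"]; cv2.imwrite("pics/w5.png",im)
M=R.from_quat(bot.get_obs()["ee_rot"]).as_matrix(); print(M.round(4).tolist())
print("tongue/head/housing pred",proj(c,[H(14,46,12),H(14,-46,12),H(45,44,38),H(45,-44,38)]).round(1).tolist())
o=bot.get_obs(); tp=np.array(o["tool_pos"])
print("tile pred corners", [proj(c,tp+M@np.array([28+sx*50,sy*30,-1.]))[0].round(1).tolist() for sx,sy in((1,1),(1,-1),(-1,1),(-1,-1))])
E
```

```text
t 10.2 pos [475.8  -7.2  56. ] yawY -86.38 F [ 0.2  1.  -0.4] T [-0.03  0.02 -0.04] op 0.674
[[0.9979, 0.0639, -0.0117], [0.0639, -0.998, -0.0006], [-0.0117, -0.0001, -0.9999]]
tongue/head/housing pred [[247.4, 70.3], [405.4, 70.3], [233.5, -7.3], [422.3, -7.2]]
tile pred corners [[383.9, 108.5], [254.0, 108.7], [372.4, 293.3], [266.5, 293.5]]
```

View pics/w5.png

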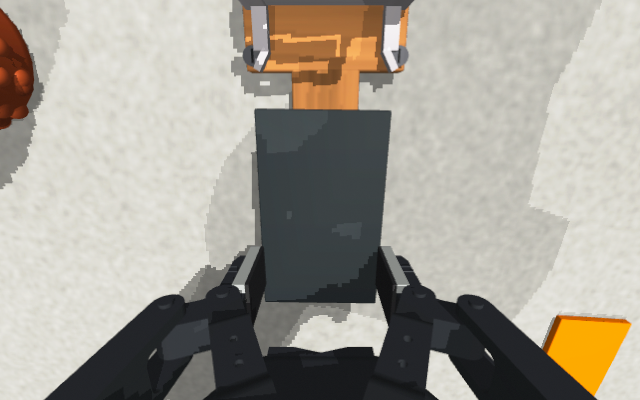

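```bash
python3 - <<'E'
from h import *
c=cam("wrist"); o=bot.get_obs(); M=R.from_quat(o["ee_rot"]).as_matrix(); tp=np.array(o["tool_pos"])
g=c["color"].max(2).astype(int)
# left/right edges of the tile by row: dark run containing col 322
L=[];Rr=[]
for r in range(115,235,4):
    row=g[r]; d=row<85
    l=322
    while d[l]: l-=1
    k=322
    while d[k]: k+=1
    L.append((l+.5,r));Rr.append((k-.5,r))
top=[]
for x in range(262,386,6):
    y=180
    while g[y,x]<85: y-=1
    top.append((x,y+.5))
def toolpl(px,zt):
    d=rays(c,px)@M; e=(c["eye"]-tp)@M; return e+d*((zt-e[2])/d[:,2])[:,None]
for zt in (-8.8,):
    l=toolpl(L,zt);r=toolpl(Rr,zt);t=toolpl(top,zt)
    med=lambda P,i,j: np.polyfit(P[:,i],P[:,j],1)
    pl=med(l,0,1);pr=med(r,0,1);pt=med(t,1,0)
    print(zt,"left y=",pl,"right",pr,"front",pt)
    print("width at x=30:",np.polyval(pr,30)-np.polyval(pl,30),"mid y at 28",(np.polyval(pr,28)+np.polyval(pl,28))/2,"front x",np.polyval(pt,0))
print("L",L[::8],"R",Rr[::8],"T",top[::6])
print("holder axis y error at TCP:", (np.linalg.inv(np.array([[np.cos(YAW),-np.sin(YAW)],[np.sin(YAW),np.cos(YAW)]]))@(tp[:2]-O)).round(2))
# guides / head edges in wrist view, board plane z=12: brown extents
hsv=cv2.cvtColor(c["color"],cv2.COLOR_BGR2HSV); b=(hsv[...,1]>110)&(hsv[...,0]<20)&(g>60)
for r in (85,92,99): 
    x=np.where(b[r,220:430])[0]+220; P=plane(c,[(x.min()-.5,r),(x.max()+.5,r)],12); q=(P[:,:2]-O)@np.array([[np.cos(YAW),-np.sin(YAW)],[np.sin(YAW),np.cos(YAW)]]); print("tongue hold coords",q.round(1).tolist())
E
```

```text
-8.8 left y= [ 2.07974982e-02 -3.29739912e+01] right [1.69199924e-02 2.67532503e+01] front [-1.27401231e-02  7.70542064e+01]
width at x=30: 59.610916322529626 mid y at 28 -2.5823256153857805 front x 77.05420638608102
L [(254.5, 115), (256.5, 147), (257.5, 179), (259.5, 211)] R [(390.5, 115), (387.5, 147), (384.5, 179), (382.5, 211)] T [(262, 108.5), (298, 109.5), (334, 109.5), (370, 110.5)]
holder axis y error at TCP: [-84.14   2.4 ]
tongue hold coords [[5.5, 20.5], [5.6, -19.0]]
tongue hold coords [[1.6, 20.6], [1.7, -19.2]]
tongue hold coords [[-2.3, 20.7], [-2.3, -18.7]]
```

```bash
python3 - <<'E'
from h import *
c=bot.capture("wrist"); T=np.array(c["mount"]); c["mtx"]=np.array(c["mtx"]); c["dist"]=np.array(c["dist"])
print(T.round(4).tolist(),c["mtx"].tolist(),c["dist"])
px=np.array([(254.5,115),(390.5,115),(259.5,211),(382.5,211),(298,109.5),(334,109.5)])
n=cv2.undistortPoints(px.reshape(-1,1,2),c["mtx"],c["dist"]).reshape(-1,2); d=np.c_[n,np.ones(6)]@T[:3,:3].T
e=T[:3,3]; print((e+d*((-8.8-e[2])/d[:,2])[:,None]).round(2))
for i in range(4):
    o=bot.get_obs(); print(R.from_quat(o["ee_rot"]).as_matrix().round(4)[0], np.round(o["tool_pos"],2))
E
```

```text
[[-0.0005, -0.9515, -0.3076, 79.3317], [1.0, -0.0002, -0.0008, -0.9491], [0.0007, -0.3076, 0.9515, -142.7524], [0.0, 0.0, 0.0, 1.0]] [[294.0618831282404, 0.0, 320.3002492287035], [0.0, 294.0618831282404, 199.6734539407581], [0.0, 0.0, 1.0]] [-0.0098462  0.         0.         0.         0.       ]
[[ 75.07 -29.91  -8.8 ]
 [ 75.04  29.73  -8.8 ]
 [ 30.27 -30.56  -8.8 ]
 [ 30.26  29.09  -8.8 ]
 [ 77.35 -10.77  -8.8 ]
 [ 77.34   4.92  -8.8 ]]
[ 0.9978  0.0654 -0.0105] [476.18  -8.56  56.15]
[ 0.9978  0.0654 -0.0105] [476.18  -8.56  56.15]
[ 0.9978  0.0654 -0.0105] [476.18  -8.56  56.15]
[ 0.9978  0.0654 -0.0105] [476.18  -8.56  56.15]
```

```bash
python3 - <<'E'
from h import *
st(); print(shift(H(-84,0,11),YAW-np.pi/2+np.radians(.6)))
E
```

```text
t 10.35 pos [476.2  -8.6  56.1] yawY -86.25 F [-0.7  0.1 -1.8] T [-0.02 -0.02 -0.01] op 0.675
(array([0.0002, 0.001 , 0.0452]), np.float64(-0.45))
```

Call:
arm_command([
  [[1,0,0.0005,0.01,-0.2],[1,0,0.001,0.02,-0.45],[1,0,0.001,0.03,-0.45],[1,0,0.001,0.037,-0.45],[1,0,0.001,0.042,-0.45],[1,0.0002,0.001,0.0447,-0.45],[1,0.0002,0.001,0.0452,-0.45],[1,0.0002,0.001,0.0452,-0.45]],
])

```text
t: 11.15
tool_pos: [476.2, -9.7, 11.1]
ee_rot: [0.999, 0.037, -0.005, 0.001]
force: [0.7, 1.0, -0.6]
opening: 0.671
```

```bash
python3 - <<'E'
from h import *
st(); tp=bot.get_obs()["tool_pos"]; print("holder",(tp[:2]-O)@np.array([[np.cos(YAW),-np.sin(YAW)],[np.sin(YAW),np.cos(YAW)]])); print(shift(H(-70,0,10.5),YAW-np.pi/2+np.radians(.6)),shift(H(-30,0,10.5)))
c=cam("wrist"); cv2.imwrite("pics/w6.png",c["color"])
g=c["color"].max(2)
def run(r,th,c0=322):
    l=c0
    while g[r,l]<th: l-=1
    k=c0
    while g[r,k]<th: k+=1
    return l+.5,k-.5
for r in (130,170,210): print(r,run(r,85))
E
```

```text
t 11.15 pos [476.2  -9.7  11.1] yawY -85.8 F [ 0.7  1.  -0.6] T [0.03 0.03 0.03] op 0.671
holder [-8.38102892e+01 -5.64401324e-02]
(array([0.0138, 0.0001, 0.0004]), np.float64(0.0)) (array([0.0538, 0.0005, 0.    ]), 0)
130 (254.5, 388.5)
170 (257.5, 385.5)
210 (259.5, 382.5)
```

View pics/w6.png

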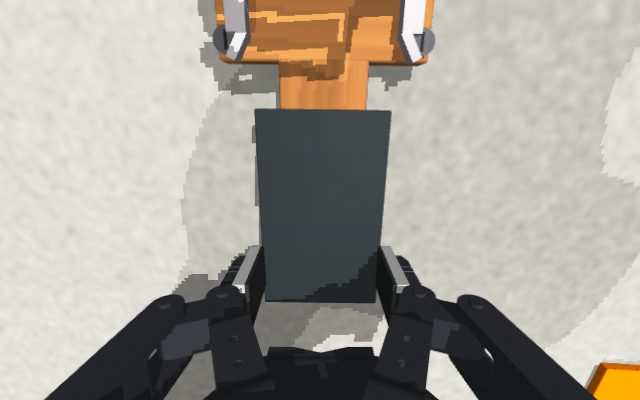

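Tile (255–391 at its front, row 110) is in line with the tongue (279–367) and the guides. Slide in.

Call:
arm_command([
  [[1,0.006,0,0,0],[1,0.012,0.0001,0,0],[1,0.018,0.0002,0,0],[1,0.025,0.0002,0,0],[1,0.032,0.0003,0,0],[1,0.039,0.0003,0,0],[1,0.045,0.0004,0,0],[1,0.05,0.0005,0,0]],
])

```text
t: 12.0
tool_pos: [526.8, -6.5, 10.7]
ee_rot: [0.999, 0.037, -0.005, 0.001]
force: [0.1, -0.2, -1.0]
opening: 0.671
```

```bash
cat >> h.py <<'E'
def hp():
    st(); tp=bot.get_obs()["tool_pos"]; print("holder",((tp[:2]-O)@np.array([[np.cos(YAW),-np.sin(YAW)],[np.sin(YAW),np.cos(YAW)]])).round(2))
E
python3 - <<'E'
from h import *
hp(); print(shift(H(-26,0,10.5)))
E
```

```text
t 12.0 pos [526.8  -6.5  10.7] yawY -85.79 F [ 0.1 -0.2 -1. ] T [-0.01 -0.02 -0.03] op 0.671
holder [-3.309e+01 -3.000e-02]
(array([0.0071, 0.    , 0.0002]), 0)
```

Call:
arm_command([
  [[1,0.0012,0,0,0],[1,0.0024,0,0,0],[1,0.0036,0,0,0],[1,0.0048,0,0,0],[1,0.006,0,0,0],[1,0.007,0,0,0],[1,0.008,0,0,0],[1,0.0085,0,0,0]],
])

```text
t: 12.8
tool_pos: [535.3, -5.9, 10.7]
ee_rot: [0.999, 0.037, -0.005, 0.001]
force: [0.2, -0.8, -0.3]
opening: 0.676
```

Call:
arm_command([
  [[1,0.0002,0,0,0],[1,0.0004,0,0,0],[1,0.0006,0,0,0],[1,0.0008,0,0,0],[1,0.001,0,0,0],[1,0.0012,0,0,0],[1,0.0012,0,0,0],[1,0.0012,0,0,0]],
])

```text
t: 13.6
tool_pos: [536.5, -5.8, 10.6]
ee_rot: [0.999, 0.037, -0.005, 0.001]
force: [-1.3, 0.5, -1.4]
opening: 0.672
```

```bash
python3 -c "
from h import *
hp()"
```

```text
t 13.6 pos [536.5  -5.8  10.6] yawY -85.79 F [-1.3  0.5 -1.4] T [-0.01  0.01  0.01] op 0.672
holder [-23.31   0.05]
```

Call:
arm_command([
  [[1,0.0002,0,0,0],[1,0.0004,0,0,0],[1,0.0006,0,0,0],[1,0.0008,0,0,0],[1,0.001,0,0,0],[1,0.001,0,0,0],[1,0.001,0,0,0],[1,0.001,0,0,0]],
])

```text
t: 14.4
tool_pos: [537.5, -5.7, 10.6]
ee_rot: [0.999, 0.037, -0.005, 0.001]
force: [1.1, -0.2, -1.6]
opening: 0.674
```

Call:
arm_command([
  [[1,0.0002,0,0,0],[1,0.0004,0,0,0],[1,0.0006,0,0,0],[1,0.0008,0,0,0],[1,0.001,0,0,0],[1,0.0012,0,0,0],[1,0.0012,0,0,0],[1,0.0012,0,0,0]],
])

```text
t: 15.2
tool_pos: [538.7, -5.6, 10.6]
ee_rot: [0.999, 0.037, -0.005, 0.001]
force: [-1.0, 1.0, -0.4]
opening: 0.672
```

Call:
arm_command([
  [[1,0.0002,0,0,0],[1,0.0004,0,0,0],[1,0.0006,0,0,0],[1,0.0008,0,0,0],[1,0.001,0,0,0],[1,0.0012,0,0,0],[1,0.0012,0,0,0],[1,0.0012,0,0,0]],
])

```text
t: 16.0
tool_pos: [539.9, -5.5, 10.6]
ee_rot: [0.999, 0.037, -0.005, 0.001]
force: [-0.3, 0.7, -0.8]
opening: 0.672
```

Call:
arm_command([
  [[1,0.0002,0,0,0],[1,0.0004,0,0,0],[1,0.0006,0,0,0],[1,0.0008,0,0,0],[1,0.001,0,0,0],[1,0.0012,0,0,0],[1,0.0012,0,0,0],[1,0.0012,0,0,0]],
])

```text
t: 16.8
tool_pos: [541.1, -5.4, 10.6]
ee_rot: [0.999, 0.037, -0.005, 0.001]
force: [-0.3, -0.8, -0.5]
opening: 0.67
```

Call:
arm_command([
  [[1,0.0002,0,0,0],[1,0.0004,0,0,0],[1,0.0006,0,0,0],[1,0.0008,0,0,0],[1,0.001,0,0,0],[1,0.0012,0,0,0],[1,0.0012,0,0,0],[1,0.0012,0,0,0]],
])

```text
t: 17.6
tool_pos: [542.3, -5.4, 10.6]
ee_rot: [0.999, 0.037, -0.005, 0.001]
force: [-0.4, -0.1, -0.1]
opening: 0.672
```

Call:
arm_command([
  [[1,0.0002,0,0,0],[1,0.0004,0,0,0],[1,0.0006,0,0,0],[1,0.0008,0,0,0],[1,0.001,0,0,0],[1,0.0012,0,0,0],[1,0.0012,0,0,0],[1,0.0012,0,0,0]],
])

```text
t: 18.4
tool_pos: [543.5, -5.3, 10.5]
ee_rot: [0.999, 0.037, -0.005, 0.001]
force: [-0.7, 0.2, -0.8]
opening: 0.673
```

Call:
arm_command([
  [[1,0.0002,0,0,0],[1,0.0004,0,0,0],[1,0.0006,0,0,0],[1,0.0008,0,0,0],[1,0.001,0,0,0],[1,0.0012,0,0,0],[1,0.0012,0,0,0],[1,0.0012,0,0,0]],
])

```text
t: 19.2
tool_pos: [544.3, -5.2, 10.3]
ee_rot: [0.999, 0.037, -0.006, 0.001]
force: [-2.0, 0.1, -0.1]
opening: 0.674
```

Call:
arm_command([
  [[1,0.0003,0,0,0],[1,0.0006,0,0,0],[1,0.0006,0,0,0],[1,0.0006,0,0,0],[1,0.0006,0,0,0],[1,0.0006,0,0,0],[1,0.0006,0,0,0],[1,0.0006,0,0,0]],
])

```text
t: 20.0
tool_pos: [544.3, -5.2, 10.1]
ee_rot: [0.999, 0.037, -0.006, 0.001]
force: [-4.8, -2.5, 0.2]
opening: 0.672
```

```bash
python3 -c "
from h import *
hp()"
```

```text
t 20.0 pos [544.3  -5.2  10.1] yawY -85.78 F [-4.8 -2.5  0.2] T [-0.32  0.78 -0.04] op 0.672
holder [-15.53   0.2 ]
```

Call:
arm_command([
  [[1,0.0006,0,0,0],[1,0.001,0,0,0],[1,0.001,0,0,0],[1,0.001,0,0,0],[1,0.001,0,0,0],[1,0.001,0,0,0],[1,0.001,0,0,0],[1,0.001,0,0,0]],
])

```text
t: 20.8
tool_pos: [544.3, -5.1, 9.6]
ee_rot: [0.999, 0.037, -0.007, 0.001]
force: [-5.7, -2.6, 0.5]
opening: 0.67
```

```bash
python3 -c "
from h import *
hp()"
```

```text
t 20.8 pos [544.3  -5.1   9.6] yawY -85.78 F [-5.7 -2.6  0.5] T [-0.42  0.89 -0.02] op 0.67
holder [-15.52   0.23]
```

Call:
arm_command([
  [[-0.6,0,0,0,0],[-0.6,0,0,0,0],[-0.6,0,0,0,0],[-0.6,0,0,0,0],[-0.6,0,0,-0.005,0],[-0.6,-0.002,0,-0.02,0],[-0.6,-0.005,0,-0.045,0],[-0.6,-0.01,0,-0.08,0]],
])

```text
t: 21.6
tool_pos: [534.3, -5.4, 89.5]
ee_rot: [0.999, 0.037, -0.009, 0.001]
force: [1.3, 0.2, 0.9]
opening: 0.8
```

```bash
python3 - <<'E'
from h import *
hp(); c=cam("top"); x,y=proj(c,H(0,0,12))[0].astype(int)
cv2.imwrite("pics/t3.png",cv2.resize(c["color"][y-50:y+60,x-70:x+70],None,fx=5,fy=5,interpolation=cv2.INTER_CUBIC))
print(shift(np.r_[bar(1.6)[:2],180],YAW))
w=cam("wrist"); cv2.imwrite("pics/w7.png",w["color"])
g=w["color"].max(2)
pts=[]
Rm=np.array([[np.cos(YAW),-np.sin(YAW)],[np.sin(YAW),np.cos(YAW)]])
print("near end pred",proj(w,[H(-38.3,30,18),H(-38.3,-30,18)]))
E
```

```text
t 21.6 pos [534.3  -5.4  89.5] yawY -85.78 F [1.3 0.2 0.9] T [-0.04 -0.02  0.02] op 0.8
holder [-25.48   0.6 ]
(array([ 0.0858,  0.0009, -0.0841]), np.float64(-89.36))
near end pred [[283.85681838 227.41055445]
 [357.33934276 228.04449142]]
```

View pics/w7.png

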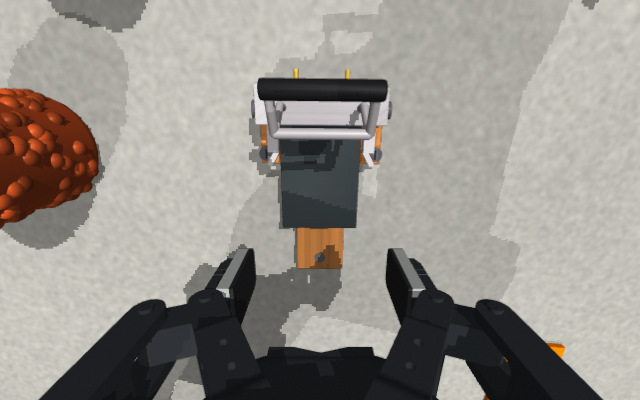

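The near end of the tile is at row 227, columns 281–356, matching the prediction (283–357, row 227) for hx = -38.3. The clip is up. Turn and go over the bar.

Call:
arm_command([
  [[-0.3,0,0,-0.045,-8],[0,0,0,-0.084,-16],[0,0.014,0,-0.084,-24],[0,0.028,0,-0.084,-32],[0,0.043,0,-0.084,-40],[0,0.058,0,-0.084,-48],[0,0.072,0,-0.084,-56],[0,0.086,0.001,-0.084,-64]],
])

```text
t: 22.5
tool_pos: [625.6, -0.4, 178.0]
ee_rot: [0.826, 0.563, -0.004, 0.0]
force: [-0.3, -0.8, -0.4]
opening: 0.499
```

Call:
arm_command([
  [[0,0,0,0,-8],[0,0,0,0,-16],[0,0,0,0,-22],[0,0,0,0,-25.4],[0,0,0,0,-25.4],[0,0,0,0,-25.4],[0,0,0,0,-25.4],[0,0,0,0,-25.4]],
])

```text
t: 23.3
tool_pos: [625.6, -0.4, 177.9]
ee_rot: [0.682, 0.731, -0.004, -0.001]
force: [0.4, 0.6, -0.1]
opening: 0.501
```

```bash
python3 - <<'E'
from h import *
hp(); print(shift(np.r_[bar(1.6)[:2],86],YAW),bar(1.6), Rt().round(4).tolist())
w=cam("wrist"); g=w["color"].max(2); m=(g<50).astype(np.uint8); m[230:]=0
print(proj(w,bar(1.6)),proj(w,[H(65,29.5,94),H(65,-29.5,94)]).tolist())
for k in cv2.findContours(m,cv2.RETR_EXTERNAL,cv2.CHAIN_APPROX_NONE)[0]:
    if cv2.contourArea(k)>250: print(cv2.minAreaRect(k))
cv2.imwrite("pics/w8.png",w["color"])
E
```

```text
t 23.3 pos [ 6.256e+02 -4.000e-01  1.779e+02] yawY 3.93 F [ 0.4  0.6 -0.1] T [-0.06  0.   -0.01] op 0.501
holder [65.91 -0.11]
(array([ 0.0005, -0.0004,  0.0919]), np.float64(0.33)) [ 6.24596612e+02 -3.23342694e-01  9.37552264e+01] [[-0.0686, 0.9976, -0.0056], [0.9976, 0.0686, -0.0044], [-0.004, -0.0058, -1.0]]
[[319.09942086 206.84899252]] [[319.3465452866685, 171.52188138293832], [319.0424852060244, 239.77023009721842]]
((318.5, 200.0), (58.0, 11.0), 90.0)
((255.5, 174.5), (43.0, 67.0), 90.0)
```

Call:
arm_command([
  [[0,0.0005,-0.0004,0.025,0.3],[0,0.0005,-0.0004,0.05,0.3],[0,0.0005,-0.0004,0.07,0.3],[0,0.0005,-0.0004,0.082,0.3],[0,0.0005,-0.0004,0.09,0.3],[0,0.0005,-0.0004,0.0925,0.3],[0,0.0005,-0.0004,0.0925,0.3],[0,0.0005,-0.0004,0.0925,0.3]],
])

```text
t: 24.15
tool_pos: [625.5, -0.4, 86.6]
ee_rot: [0.684, 0.729, -0.003, 0.0]
force: [0.0, -0.2, 0.2]
opening: 0.5
```

Call:
arm_command([
  [[1,0,0,0,0],[1,0,0,0,0],[1,0,0,0,0],[1,0,0,0,0],[1,0,0,0,0],[1,0,0,0,0],[1,0,0,0,0],[1,0,0,0,0]],
])

```text
t: 24.95
tool_pos: [623.7, -0.6, 87.4]
ee_rot: [0.684, 0.729, -0.005, -0.001]
force: [-9.6, -1.5, 8.8]
opening: 0.084
```

```bash
python3 - <<'E'
from h import *
hp(); tp=np.array(bot.get_obs()["tool_pos"]); M=Rt()
off=np.array([0,0,-8.5])
for a in np.arange(1.5,.75,-.1): print(round(a,1),(M.T@(bar(a)+off-tp)/1000).round(4).tolist())
E
```

```text
t 24.95 pos [ 6.237e+02 -6.000e-01  8.740e+01] yawY 3.66 F [-9.6 -1.5  8.8] T [-0.12  1.7   0.02] op 0.084
holder [64.03 -0.24]
1.5 [0.0003, -0.0057, 0.0016]
1.4 [0.0003, -0.0124, 0.0016]
1.3 [0.0003, -0.019, 0.0024]
1.2 [0.0003, -0.0255, 0.0037]
1.1 [0.0003, -0.0318, 0.0058]
1.0 [0.0003, -0.0379, 0.0084]
0.9 [0.0003, -0.0437, 0.0117]
0.8 [0.0004, -0.0491, 0.0155]
```

Call:
arm_command([
  [[1,0,-0.0057,0.001,0],[1,0,-0.0124,0.0012,0],[1,0,-0.019,0.002,0],[1,0,-0.0255,0.0034,0],[1,0,-0.0318,0.0055,0],[1,0,-0.0379,0.0082,0],[1,0,-0.0437,0.0115,0],[1,0,-0.0437,0.0115,0]],
])

```text
t: 25.75
tool_pos: [581.2, -3.9, 79.4]
ee_rot: [0.684, 0.729, -0.004, 0.0]
force: [-5.3, -1.5, 14.2]
opening: 0.082
```

```bash
python3 - <<'E'
from h import *
hp(); tp=np.array(bot.get_obs()["tool_pos"]); M=Rt()
off=np.array([0,0,-8.5]); print("bar .9",bar(.9))
for a in np.arange(.9,.05,-.1): print(round(a,1),(M.T@(bar(a)+off-tp)/1000).round(4).tolist())
c=cam("side"); cv2.imwrite("pics/s4.png",c["color"])
E
```

```text
t 25.75 pos [581.2  -3.9  79.4] yawY 3.66 F [-5.3 -1.5 14.2] T [-0.2   0.85 -0.24] op 0.082
holder [21.39 -0.83]
bar .9 [579.99025     -3.12973714  84.68605556]
0.9 [0.0008, -0.0011, 0.0032]
0.8 [0.0009, -0.0066, 0.007]
0.7 [0.0009, -0.0117, 0.0113]
0.6 [0.0009, -0.0163, 0.0161]
0.5 [0.001, -0.0204, 0.0214]
0.4 [0.001, -0.0239, 0.027]
0.3 [0.0011, -0.0269, 0.0329]
0.2 [0.0011, -0.0293, 0.0391]
0.1 [0.0011, -0.031, 0.0455]
```

Call:
arm_command([
  [[1,0.0003,-0.003,0.0045,0],[1,0.0006,-0.0066,0.007,0],[1,0.0008,-0.0092,0.0092,0],[1,0.0008,-0.0117,0.0113,0],[1,0.0008,-0.014,0.0137,0],[1,0.0008,-0.0163,0.0161,0],[1,0.0008,-0.0184,0.0187,0],[1,0.0008,-0.0204,0.0214,0]],
])

```text
t: 26.6
tool_pos: [558.8, -4.8, 57.3]
ee_rot: [0.684, 0.729, -0.006, -0.001]
force: [-4.0, -5.5, -0.5]
opening: 0.083
```

```bash
python3 - <<'E'
from h import *
hp(); tp=np.array(bot.get_obs()["tool_pos"]); M=Rt()
off=np.array([0,0,-7.5]); print("bar .5",bar(.5))
for a in (.5,.4,.3,.25,.2,.15): print(round(a,2),(M.T@(bar(a)+off-tp)/1000).round(4).tolist())
c=cam("side"); x,y=proj(c,bar(.5))[0].astype(int); cv2.imwrite("pics/s5.png",cv2.resize(c["color"][y-60:y+60,x-80:x+80],None,fx=5,fy=5,interpolation=cv2.INTER_CUBIC))
E
```

```text
t 26.6 pos [558.8  -4.8  57.3] yawY 3.67 F [-4.  -5.5 -0.5] T [-1.22  0.62 -0.12] op 0.083
holder [-0.98 -0.36]
bar .5 [560.69849919  -4.34347122  66.67130497]
0.5 [0.0003, 0.0019, -0.0019]
0.4 [0.0004, -0.0017, 0.0037]
0.3 [0.0004, -0.0046, 0.0097]
0.25 [0.0005, -0.0059, 0.0127]
0.2 [0.0005, -0.007, 0.0159]
0.15 [0.0005, -0.0079, 0.0191]
```

View pics/s5.png

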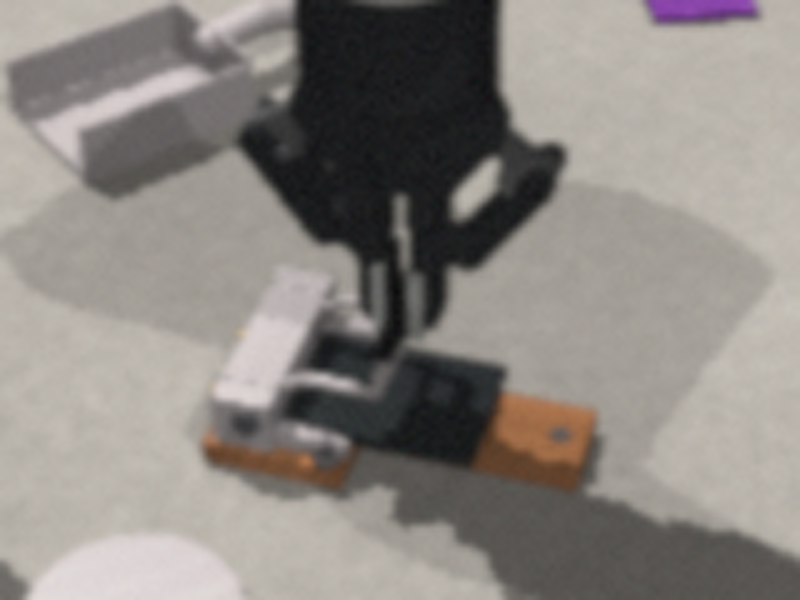

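Clip is held between the pads and the tile is beneath it; lowering on.

Call:
arm_command([
  [[1,0.0003,-0.001,0.002,0],[1,0.0004,-0.0022,0.004,0],[1,0.0004,-0.0034,0.006,0],[1,0.0004,-0.0044,0.008,0],[1,0.0004,-0.0052,0.01,0],[1,0.0004,-0.006,0.012,0],[1,0.0004,-0.0066,0.014,0],[1,0.0004,-0.0068,0.015,0]],
])

```text
t: 27.45
tool_pos: [551.1, -5.3, 41.4]
ee_rot: [0.684, 0.729, -0.007, -0.001]
force: [-2.2, -13.8, -3.2]
opening: 0.081
```

```bash
python3 - <<'E'
from h import *
hp(); tp=np.array(bot.get_obs()["tool_pos"]); M=Rt()
off=np.array([0,0,-6.6])
for a in (.2,.15,.12): print(round(a,2),bar(a).round(1),(M.T@(bar(a)+off-tp)/1000).round(4).tolist())
E
```

```text
t 27.45 pos [551.1  -5.3  41.4] yawY 3.69 F [ -2.2 -13.8  -3.2] T [-2.78  0.14 -0.37] op 0.081
holder [-8.69 -0.36]
0.2 [551.7  -4.9  49. ] [0.0004, 0.0006, -0.001]
0.15 [550.7  -5.   45.8] [0.0004, -0.0004, 0.0022]
0.12 [550.2  -5.   43.8] [0.0004, -0.0008, 0.0041]
```

Call:
arm_command([
  [[1,0,-0.0001,0.0004,0],[1,0,-0.0002,0.0008,0],[1,0,-0.0003,0.0012,0],[1,0,-0.0004,0.0016,0],[1,0,-0.0005,0.002,0],[1,0,-0.0005,0.0022,0],[1,0,-0.0005,0.0022,0],[1,0,-0.0005,0.0022,0]],
])

```text
t: 28.25
tool_pos: [550.4, -5.3, 39.0]
ee_rot: [0.684, 0.729, -0.007, -0.002]
force: [-3.6, 2.9, -3.9]
opening: 0.084
```

```bash
python3 -c "
from h import *
hp()"
```

```text
t 28.25 pos [550.4  -5.3  39. ] yawY 3.68 F [-3.6  2.9 -3.9] T [1.22 0.35 0.39] op 0.084
holder [-9.45 -0.32]
```

Call:
arm_command([
  [[1,0,0,0.0003,0],[1,0,-0.0001,0.0006,0],[1,0,-0.0002,0.0009,0],[1,0,-0.0002,0.0012,0],[1,0,-0.0002,0.0012,0],[1,0,-0.0002,0.0012,0],[1,0,-0.0002,0.0012,0],[1,0,-0.0002,0.0012,0]],
])

```text
t: 29.05
tool_pos: [550.0, -5.3, 37.7]
ee_rot: [0.684, 0.73, -0.007, -0.002]
force: [-1.4, -7.9, -4.1]
opening: 0.081
```

Call:
arm_command([
  [[1,0,0,0.0003,0],[1,0,-0.0001,0.0006,0],[1,0,-0.0002,0.0008,0],[1,0,-0.0002,0.0008,0],[1,0,-0.0002,0.0008,0],[1,0,-0.0002,0.0008,0],[1,0,-0.0002,0.0008,0],[1,0,-0.0002,0.0008,0]],
])

```text
t: 29.85
tool_pos: [549.8, -5.4, 36.9]
ee_rot: [0.684, 0.73, -0.007, -0.002]
force: [-1.7, -12.9, -5.7]
opening: 0.084
```

```bash
python3 -c "
from h import *
hp()
c=cam('wrist'); g=c['color']; cv2.imwrite('pics/w9.png',g); print(proj(c,[H(-11,29.5,44),H(-11,-29.5,44)]))"
```

```text
t 29.85 pos [549.8  -5.4  36.9] yawY 3.7 F [ -1.7 -12.9  -5.7] T [-2.61  0.18 -0.44] op 0.084
holder [-10.08  -0.36]
[[317.24191336 211.79303693]
 [317.44990929 311.52765506]]
```

Call:
arm_command([
  [[1,-0.0004,0,0.0003,0],[1,-0.0006,0,0.0006,0],[1,-0.0006,-0.0001,0.0008,0],[1,-0.0006,-0.0001,0.0008,0],[1,-0.0006,-0.0001,0.0008,0],[1,-0.0006,-0.0001,0.0008,0],[1,-0.0006,-0.0001,0.0008,0],[1,-0.0006,-0.0001,0.0008,0]],
])

```text
t: 30.7
tool_pos: [549.5, -5.6, 36.0]
ee_rot: [0.684, 0.729, -0.007, -0.002]
force: [-2.9, 10.0, -4.8]
opening: 0.084
```

```bash
python3 -c "
from h import *
hp()"
```

```text
t 30.7 pos [549.5  -5.6  36. ] yawY 3.68 F [-2.9 10.  -4.8] T [2.32 0.49 0.32] op 0.084
holder [-10.32  -0.55]
```

Call:
arm_command([
  [[1,0.0002,0,0.0003,0],[1,0.0002,0,0.0006,0],[1,0.0002,-0.0001,0.001,0],[1,0.0002,-0.0001,0.001,0],[1,0.0002,-0.0001,0.001,0],[1,0.0002,-0.0001,0.001,0],[1,0.0002,-0.0001,0.001,0],[1,0.0002,-0.0001,0.001,0]],
])

```text
t: 31.5
tool_pos: [549.3, -5.5, 35.0]
ee_rot: [0.684, 0.729, -0.007, -0.002]
force: [-4.3, 7.9, -4.0]
opening: 0.085
```

```bash
python3 -c "
from h import *
hp()"
```

```text
t 31.5 pos [549.3  -5.5  35. ] yawY 3.67 F [-4.3  7.9 -4. ] T [1.81 0.71 0.36] op 0.085
holder [-10.55  -0.41]
```

Call:
arm_command([
  [[1,0,0,0.0003,0],[1,0,0,0.0006,0],[1,0,0,0.0009,0],[1,0,0,0.001,0],[1,0,0,0.001,0],[1,0,0,0.001,0],[1,0,0,0.001,0],[1,0,0,0.001,0]],
])

```text
t: 32.3
tool_pos: [549.0, -5.5, 33.8]
ee_rot: [0.684, 0.729, -0.007, -0.003]
force: [-4.5, -10.3, -4.8]
opening: 0.086
```

```bash
python3 - <<'E'
from h import *
hp()
w=cam("wrist"); g=w["color"].max(2)
# bar ends: dark columns profile near predicted bar, upper end (hy+)
for z in (40,44,48): print(z,proj(w,[H(55-np.sqrt(66.5**2-(z-28)**2),29.5,z),H(55-np.sqrt(66.5**2-(z-28)**2),-29.5,z)]).round(1).tolist())
m=(g<40).astype(np.uint8)[180:330,295:340]
print("\n".join("%d "%(180+4*i)+"".join("#" if v else "." for v in r) for i,r in enumerate(m[::4])))
E
```

```text
t 32.3 pos [549.   -5.5  33.8] yawY 3.69 F [ -4.5 -10.3  -4.8] T [-2.25  0.62 -0.41] op 0.086
holder [-10.84  -0.44]
40 [[320.0, 211.0], [319.9, 310.4]]
44 [[321.7, 213.9], [321.4, 315.3]]
48 [[324.0, 217.0], [323.4, 320.5]]
180 .............................................
184 .............................................
188 .............................................
192 .............................................
196 #############################################
200 #############################################
204 ##########################################...
208 ###################################..........
212 ##################################...........
216 ####################################.........
220 #####################################.######.
224 ############################################.
228 ####################################.......#.
232 #############.######################....###..
236 ####################################....####.
240 ####################################....###..
244 #####...........####################.........
248 ####............#####
[... 324 characters left out ...]

276 #.............########################.......
280 #######.......#######################........
284 ##########....#######################....####
288 ########################..##..###############
292 ########################.......##############
296 ########################......###############
300 #########################.....###############
304 ########################.......##############
308 #########################.....###############
312 #########################.....###############
316 #############.###..#####.....###..####.######
320 ############.......................##..######
324 ############...........................######
328 ###########.............................#####
```

```bash
python3 - <<'E'
from h import *
c=cam("side"); g=c["color"].max(2)
for a in (0.0,.07,.12,.2,.3):
    z=28+66.5*np.sin(.1206+a); x=55-66.5*np.cos(.1206+a); print(a,proj(c,[H(x,29.5,z),H(x,20,z),H(x,-29.5,z)]).round(1).tolist(), "press",proj(c,H(55-51.7*np.cos(a-.254),25.5,28+51.7*np.sin(a-.254))).round(1).tolist())
print("tile",proj(c,[H(-38.3,30,18),H(-38.3,-30,18)]).round(1).tolist())
x0,y0=295,196
print("     "+" ".join("%3d"%(x0+i) for i in range(36)))
for r in range(y0,y0+38): print(r," ".join("%3d"%v for v in g[r,x0:x0+36]))
E
```

```text
0.0 [[313.6, 223.0], [314.9, 219.9], [321.4, 204.6]] press [[306.8, 227.5]]
0.07 [[313.2, 221.3], [314.5, 218.2], [321.1, 203.0]] press [[307.2, 226.4]]
0.12 [[312.9, 220.1], [314.2, 217.0], [320.7, 201.8]] press [[307.3, 225.5]]
0.2 [[312.2, 218.1], [313.5, 215.0], [320.1, 199.8]] press [[307.5, 224.1]]
0.3 [[311.0, 215.6], [312.3, 212.6], [319.0, 197.4]] press [[307.5, 222.3]]
tile [[326.3, 232.1], [333.5, 213.0]]
     295 296 297 298 299 300 301 302 303 304 305 306 307 308 309 310 311 312 313 314 315 316 317 318 319 320 321 322 323 324 325 326 327 328 329 330
196 177 152 107  60  35  32  29  31  33  26  29  30  31  30  30  30  31  27  27  44  93 132 128  81  41  33  28  26  27  28  24  27  29  38  39  29
197 186 175 141  87  44  34  32  34  30  32  28  30  28  29  29  29  32  28  25  42  86 123 130  96  51  28  25  24  27  23  22  28  27  25  28  25
198 190 181 151  98  63  47  38  34  40  41  36  32  30  32  32  31  30  27  29  31  61  96 112  97  55  31  28  31  29  28  27  27  30  25  25  27
199 183 169 138 106 101  91  79  79  87  90  76  55  41  31  30  29  30  31  30  25  42
[... 4392 characters left out ...]
  41  34  31  32  30  31  27  29  25  29  30  27  26  31  28  29  30  29  27  27  29  28  26  40  64  82  87
230 108  98  92 103 125 129 109  80  61  60  54  47  45  37  36  36  33  29  30  28  30  28  25  27  29  26  30  28  31  31  27  33  55  77  87  92
231  84  73  69  81 100 102  94  81  75  76  75  76  70  65  59  55  50  45  39  35  31  31  31  32  30  26  29  29  28  28  28  35  63  83  93  92
232  86  77  72  78  89  90  89  82  80  84  86  86  85  79  79  81  77  71  65  58  54  49  42  39  35  31  32  29  32  31  29  44  71  89  93  97
233  91  79  80  79  83  88  85  81  84  88  89  87  91  88  89  89  89  87  84  81  81  75  68  63  60  55  48  41  39  35  40  59  80  93  94  97
```

Call:
arm_command([
  [[1,0,0,0.0003,0],[1,0,0,0.0006,0],[1,0,0,0.0009,0],[1,0,0,0.001,0],[1,0,0,0.001,0],[1,0,0,0.001,0],[1,0,0,0.001,0],[1,0,0,0.001,0]],
])

```text
t: 33.2
tool_pos: [548.9, -5.5, 33.3]
ee_rot: [0.684, 0.73, -0.007, -0.003]
force: [-7.8, 3.3, 0.4]
opening: 0.082
```

```bash
python3 -c "
from h import *
hp()"
```

```text
t 33.2 pos [548.9  -5.5  33.3] yawY 3.7 F [-7.8  3.3  0.4] T [0.19 1.19 0.05] op 0.082
holder [-10.9   -0.43]
```

Call:
arm_command([
  [[1,0,0,0.0003,0],[1,0,0,0.0006,0],[1,0,0,0.0006,0],[1,0,0,0.0006,0],[1,0,0,0.0006,0],[1,0,0,0.0006,0],[1,0,0,0.0006,0],[1,0,0,0.0006,0]],
])

```text
t: 34.0
tool_pos: [548.9, -5.5, 33.3]
ee_rot: [0.684, 0.73, -0.008, -0.003]
force: [-5.4, -7.7, 0.1]
opening: 0.086
```

```bash
python3 -c "
from h import *
hp()"
```

```text
t 34.0 pos [548.9  -5.5  33.3] yawY 3.71 F [-5.4 -7.7  0.1] T [-1.07  1.15 -0.31] op 0.086
holder [-10.94  -0.44]
```

Contact: the clip no longer follows, and its pull (−5 N) has moved from the gripper to the tile. Release and back off upward.

Call:
arm_command([
  [[0.8,0,0,0,0],[0.6,0,0,0,0],[0.4,0,0,0,0],[0.2,0,0,0,0],[0.1,0,0,0,0],[0.1,0,0,0,0],[0.1,0,0,0,0],[0.1,0,0,0,0]],
])

```text
t: 34.8
tool_pos: [549.0, -5.5, 33.3]
ee_rot: [0.684, 0.73, -0.008, -0.003]
force: [0.8, 0.1, -0.5]
opening: 0.453
```

```bash
python3 -c "
from h import *
hp()"
```

```text
t 34.8 pos [549.   -5.5  33.3] yawY 3.71 F [ 0.8  0.1 -0.5] T [ 0.05 -0.02  0.01] op 0.453
holder [-10.87  -0.44]
```

Call:
arm_command([
  [[0.1,0,0,-0.005,0],[0.1,0,0,-0.015,0],[0.1,0,0,-0.03,0],[0.1,0,0,-0.05,0],[0.1,0,0,-0.075,0],[0.1,0,0,-0.1,0],[0.1,0,0,-0.12,0],[0.1,0,0,-0.12,0]],
])

```text
t: 35.6
tool_pos: [553.4, -5.1, 158.1]
ee_rot: [0.684, 0.73, -0.005, 0.001]
force: [-0.2, -0.2, -0.3]
opening: 0.447
```

```bash
python3 - <<'E'
from h import *
hp(); w=cam("wrist"); cv2.imwrite("pics/wend.png",w["color"]); g=w["color"].max(2); hsv=cv2.cvtColor(w["color"],cv2.COLOR_BGR2HSV)
for a in (0,.12,.3,1.6): print(a,"bar pred",proj(w,bar(a)).round(1).tolist())
print("tile pred near corners",proj(w,[H(-38.3,30,18),H(-38.3,-30,18)]).round(1).tolist())
def big(m):
    return sorted(cv2.findContours(m.astype(np.uint8),cv2.RETR_EXTERNAL,cv2.CHAIN_APPROX_NONE)[0],key=cv2.contourArea)[::-1][:3]
r=np.zeros(g.shape,bool); r[110:240,230:420]=1
for n,m in (("bar",r&(g<38)),("tile+bar",r&(g<85))):
    for k in big(m):
        if cv2.contourArea(k)>60: print(n,cv2.boundingRect(k),cv2.minAreaRect(k))
c=cam("top"); hs=cv2.cvtColor(c["color"],cv2.COLOR_BGR2HSV); gt=c["color"].max(2)
m=(hs[...,1]>180)&((hs[...,0]<6)|(hs[...,0]>174)); m[:100]=0; k=big(m)[0]; print("pepper",cv2.minAreaRect(k)[0])
E
```

```text
t 35.6 pos [553.4  -5.1 158.1] yawY 3.72 F [-0.2 -0.2 -0.3] T [ 0.03  0.03 -0.01] op 0.447
holder [-6.47 -0.3 ]
0 bar pred [[315.8, 192.6]]
0.12 bar pred [[317.2, 195.1]]
0.3 bar pred [[321.4, 199.0]]
1.6 bar pred [[415.2, 215.4]]
tile pred near corners [[287.9, 157.3], [289.8, 215.3]]
bar (310, 162, 13, 63) ((316.0, 193.0), (62.0, 12.0), 90.0)
tile+bar (250, 143, 128, 83) ((318.1488037109375, 187.81646728515625), (73.05963897705078, 128.4071502685547), 82.05652618408203)
tile+bar (334, 166, 43, 48) ((354.37567138671875, 189.3618927001953), (41.153568267822266, 46.93503952026367), 3.012787342071533)
pepper (226.57998657226562, 128.55999755859375)
```

```bash
python3 - <<'E'
from h import *
im=cv2.imread("pics/wend.png"); 
for r in (165,175,187,200,208): print(r,im[r,280:300].max(1).tolist())
for x in (292,302): print(x,"top",im[148:166,x].max(1).tolist(),"bot",im[206:226,x].max(1).tolist())
hp(); print(bot.hand_in())
E
```

```text
165 [78, 78, 79, 78, 78, 78, 77, 76, 69, 55, 58, 58, 58, 58, 60, 66, 67, 63, 40, 40]
175 [172, 172, 172, 172, 172, 172, 173, 162, 91, 50, 57, 63, 63, 64, 65, 65, 66, 66, 62, 39]
187 [170, 169, 170, 169, 168, 169, 158, 96, 92, 72, 65, 64, 65, 65, 65, 65, 66, 66, 65, 62]
200 [183, 183, 183, 183, 183, 184, 191, 185, 114, 109, 63, 63, 64, 64, 65, 65, 65, 65, 62, 39]
208 [166, 167, 169, 172, 173, 173, 171, 168, 168, 156, 96, 65, 64, 64, 65, 65, 65, 65, 66, 65]
292 top [104, 102, 100, 99, 98, 98, 99, 56, 42, 56, 58, 58, 59, 57, 58, 58, 57, 58] bot [64, 64, 64, 63, 62, 62, 62, 63, 176, 195, 178, 176, 177, 192, 194, 193, 174, 171, 172, 172]
302 top [97, 97, 97, 97, 96, 95, 95, 55, 36, 39, 40, 40, 40, 41, 40, 40, 41, 41] bot [39, 40, 62, 65, 65, 65, 66, 66, 139, 181, 189, 190, 190, 190, 190, 187, 184, 186, 190, 176]
t 35.7 pos [550.9  -4.7 153.9] yawY 3.71 F [-0.6  0.4 -0.2] T [-0.04 -0.05  0.01] op 0.449
holder [-8.87  0.29]
the job is handed in; nothing more can be done
None
```

The tile is in the holder against the stop, the clip is down on it, and the job was handed in at about 35.7 s. No verdict is reported, so this rests on my own checks.

**What I did**
- Lifted the clip by its bar until it stayed up.
- Gripped the tile by its long edges and slid it under the clip.
- Felt the stop with the tile's leading end at about x = 61.7 mm of the holder. The wrist force there was 5–6 N.
- Let go of the tile and lowered the clip while gripping it. I released it only once it stopped moving down and its pull of about 5 N had passed from the gripper to the tile.

**Last checks**
- **Tile:** its near end and both near corners are within about 2 pixels of where that stop setting puts them (near end at x ≈ -38 mm of the holder), and it looks square.
- **Clip:** the bar is at pixel (316,193). The prediction is (317,195) for 0.12 rad and (316,193) for 0 rad, so the picture shows it is down but cannot confirm the exact angle.
- **Gripper:** the force on it is about zero and it is clear of everything.
- **Bystanders:** the pepper appears not to have moved. I did not re-measure the jar or the scoop, but the arm's planned moves kept clear of both.

**Did not agree**
- While lowering, the clip touched down about 4 mm lower at the fingertips than I had worked out, probably because the bar slipped in the pads. I relied on the force there.
- Sideways force on the gripper swung between about -14 and +10 N while it held the clip.

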